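# Set the lid coder's height with its handwheel

### The arm

A 6-joint arm with a two-finger parallel gripper is mounted at the origin on the work surface. World frame = base frame: x ahead of the robot, y to its left, z up, the work surface at z = 0. Lengths are in m, angles in rad, forces in N, time in s.
With the tool pointing down it reaches from about 0.275 to 0.875 m from the base axis. Payload 12.5 kg.
Tool frame: the origin (TCP) lies on the centre line of the jaws, within the pads' length; the fingertips stand 11 mm ahead of it and the grasp point (between the pads) lies 8 mm behind it; z points along the fingers, y is the direction in which the jaws open and shut (so a half turn about z gives the same grasp; the last joint's range is limited). The gripper opens to 85 mm and grips with 20 to 120 N. Pads are 22 mm wide; open, the fingers measure 114 mm over their backs; the gripper's body (76 mm by 85 mm) begins 54 mm behind the grasp point. The pads swing forward as they close: fully open they stand 13 mm farther back than shut.
Start: joints at [1.178, 0.351, 1.652, -0, 1.139, -0.085], TCP at [0.167, 0.524, 0.242] pointing down, gripper open.
Joint ranges: [-2.75, 2.75], [-0.79, 2.1], [0.01, 2.65], [-1.57, 4.71], [0.07, 3.14], [-2.87, 2.87]. Speed limits (rad/s): [2.22, 2.22, 2.79, 3.14, 3.14, 3.14].

### API

Orientations are given as a unit quaternion [x, y, z, w].
In Python, from station import ctrl, optics, ticket, models gives the robot as it stands.
- The arm moves only by the tool servo_tool, never from a script. Its argument "deltas" is a list of rows, each a list of 7 numbers: the shift along the tool's x, y, z in m, then the turn, a rotation vector about the tool's x, y, z in rad, then the opening, from 0 (shut) to 1 (fully open). In form: [[tx, ty, tz, wx, wy, wz, claw], ...]. A call has 1 to 10 rows; each row shifts and turns the pose as measured when the row begins, along the tool's axes as they then stand; what a row does not reach is not made up. A row lasts 1/10 s, in which the tool goes at most 50 mm and 8.59 degrees, less where a joint would pass 70% of its speed; a pose out of reach is approached as far as the arm can. A call is refused whole if a number of a shift passes 0.05 or a number of a turn 0.15, either way. A call with a gripper value outside its range is refused whole. The fingers move at their own pace and stop on an object; "grip_force" is the grip in N (left out, the last holds). Time passes only in rows, so rows that do not move let the fingers close. It gives the time, the measured TCP pose, the force and the opening at its end, in the units of the state.
- ctrl.get_obs(): the state, without advancing time (a new reading comes with each control period).
- optics.get_image(name): name is "scene" or "top" or "wrist"; returns the picture (400x640x3 uint8, red, green, blue); there is no depth.
- optics.camera_model(name): a dict with "camera_matrix" (3x3 intrinsics, pixels), "k1" (the pictures are not rectified: a ray, as slopes to the right and down, at radius r is drawn at 1 + k1 r^2 times it, then the intrinsics apply), "rvec" (rotation vector, rad) and "tvec" (3), from world to camera coordinates, as OpenCV has them. Camera axes: x right, y down, z forward; pixel columns grow to the right and rows downward; lengths in m; the calibration is good to about 2 mm. A picture is of the moment at which its call begins: read the wrist's pose just before it. camera_model takes no time and is no camera call; for the wrist camera it gives the pose at the moment of the call.
- ticket.job_done(): hands the job in, once; it reports no verdict.
Trained networks look in the newest picture that a camera, given by its name, has taken for a name from the list of things; names that differ only in an ending like _2 or _b are one class to them, and where a whole thing is asked for, a point or a joint stands for the part that bears it (a point fixed in the world has none). Each returns a list of dicts, best first, with "confidence" (0 to 1); they miss things now and then, are a little off and sometimes report something else, mostly with a low value. They report only what shows in the picture. A call takes as long as a camera call.
- models.look_for(camera, thing): "at" ([column, row] in pixels, amid what is visible of it).
- models.regions_of(camera, thing): "pixels" (400x640 bool, what is visible of it) and "at" ([column, row] in pixels, amid what is visible of it).
The state is a dict: "time": time; "joints": joint angles; "dq": joint speeds; "tau": joint torques, N m; "ee_pos": TCP position; "tcp_rot": TCP orientation; "wrist_force": force on the tool from outside, world axes, zero at the start; "moment": the same for the moment, N m; "opening": finger opening in m.
Only numpy, scipy, OpenCV 4.12 (cv2) and the standard library are available. Lean on these libraries where they do the work, as an engineer would, in place of code of your own. Each camera call takes 0.05 s, during which the arm holds its last target. There are 200 camera calls.

### The job

Set the lid coder's print height for the jar that is standing under its print head: with a fingertip, gently push the handwheel round by its upright crank grip until the white index line on the wheel points at the middle of the matching setting tab on the graduated collar (the wide tab if the wide jar is under the head, the narrow tab if the narrow jar is). Do not pinch or grip the crank, leave both tabs where they are clamped, and leave the jars and the other things on the bench undisturbed; finish with the wheel at rest and the hand clear of everything.

Things in the scene. Friction and masses are not known exactly. Their poses are not given: they have to be found in the camera images.
- coder: The lid coder: grey column (74 x 64 mm, 180 mm high) on an aluminium foot, carrying a flat round graduated collar (216 mm across, its top 188 mm above the bench) and on it the black handwheel. A white print head (115 x 66 x 105 mm, up to 265 mm above the bench) hangs from an arm on the column's +y side, its centre 30 mm in x and 215 mm in y from the wheel's axis in this frame. Fixed to the bench. Origin on the bench under the wheel's axis; z up; the operator's side is -x.
- hub (a point): Point on the handwheel's vertical axis at the height of the wheel's flat top face (204 mm above the bench). The wheel is a black disc 160 mm across with a low hub (40 mm across, 11 mm high with its steel cap) in the middle.
- handwheel (a joint): Angle of the handwheel in rad about the vertical axis, growing counter-clockwise seen from above; at 0 the index line points to the coder's -x. Stops at -2.6 and +2.6. Stiff with friction (about 0.22 N m, so about 4 N at the crank): it stays where it is left. It raises the print head 5 mm per rad.
- index (a point): Outer end of the white index line, painted radially on the wheel's top face: on the wheel's rim, 80 mm from the axis. Turns with the wheel.
- crank: Upright crank grip, a black sleeve turning freely on a pin that is fixed in the handwheel 58 mm from the axis: 18 mm across, 46 mm tall above the wheel's top face. Seen from above it stands 90 degrees clockwise from the index line. Origin at the middle of its foot, on the wheel's top face; z up.
- wide_tab (a point): Setting point of the wide tab: on its centre line at the wheel's rim, 80 mm from the axis, level with index (the two coincide when the wheel is set to this tab). The tab itself is a dark steel clip 32 mm wide, standing 12 mm above the collar's top on its outer edge, 102 to 123 mm from the axis. Clamped.
- narrow_tab (a point): The same for the narrow tab: a dark steel clip 11 mm wide at the same distance from the axis. Clamped.
- station (a point): Point on the bench at the middle of the print station, straight under the print head, where the jar to be coded stands in front of a white V-stop.
- jar_wide_mid (a point): Centre, half-way up, of the wide jar (88 mm across, 85 mm tall, red lid, dark red jam). Either this jar or the narrow one stands at the print station, the other stands elsewhere on the bench.
- jar_narrow_mid (a point): Centre, half-way up, of the narrow jar (62 mm across, 100 mm tall, red lid, dark red jam).
- jar_a_mid (a point): Centre of another narrow jar (62 mm across, 100 mm tall) on the bench beside the coder; never at the print station.
- jar_b_mid (a point): Centre of another wide jar (88 mm across, 85 mm tall, green pickles) on the bench beside the coder; never at the print station.
- lids: Stack of four red lids, 82 mm across, 48 mm high; origin at the middle of its underside.
- label_roll: Roll of paper labels, 100 mm across, 60 mm high, standing on end; origin at the middle of its underside.
- spanner: Spanner 170 mm long lying on the bench.
- wipe_bottle: White wash bottle 60 mm across, 170 mm tall; origin at the middle of its underside.

How it is judged:
On the way:
1. the fingers push the crank grip (contact force between crank and the fingers above 0.5 N), for 0.1 s.
At the end, for the whole second after the job is handed in: The wheel is at rest with the outer end of its index line within 4 mm of the setting point of the tab that matches the jar under the print head (wide tab for the wide jar, narrow tab for the narrow jar) (((horizontal distance between jar_wide_mid and station below 0.02 m and distance between index and wide_tab below 0.004 m) or (horizontal distance between jar_narrow_mid and station below 0.02 m and distance between index and narrow_tab below 0.004 m)) and velocity of joint handwheel between -0.02 and 0.02 rad/s); the robot touches nothing.
It fails at once if the crank grip is pinched or shoved hard (over 25 N from the fingers) (contact force between crank and the fingers above 25 N).
It fails at once if a setting tab is shifted along the collar (over 3 mm) (distance of any of wide_tab, narrow_tab from where it was at the start of the episode above 0.003 m).
It fails at once if a jar, the lids, the label roll, the spanner or the wash bottle is moved or lifted (over 15 mm) (distance of any of jar_wide_mid, jar_narrow_mid, jar_a_mid, jar_b_mid, lids, label_roll, spanner, wipe_bottle from where it was at the start of the episode above 0.015 m).
It also fails if it takes over 45 s, if anything falls off the work surface, if the arm or the gripper's body presses on something with over 40 N, if the wrist force passes 120 N, or if a joint passes its speed limit or range.

## Working session

There is one attempt and no reset: what is moved stays moved. The work goes in short steps, Python scripts to look and compute and a tool call to move; the robot and the scene stay as the last step left them, time stands still between calls to the robot, and variables do not carry over. Pictures are saved under pics/ and viewed, about 8 in all and at most 12, crops included, and the job is handed in when it is done.

Besides the shell and the picture viewer there is one more tool, called after "Emit:" as a command line: name --pt "numbers of a row" for each row, then --argument value for the rest. servo_tool: Moves the arm, as the interface text tells. Its arguments: {"type":"object","properties":{"deltas":{"type":"array"},"grip_force":{"type":"number"}},"required":["deltas"]}

```bash
mkdir -p pics
cat > h.py <<'E'
import numpy as np, cv2
from station import ctrl, optics, ticket, models
def ray(m,px):
    K=np.array(m["camera_matrix"]);d=np.array([m["k1"],0,0,0,0.])
    R=cv2.Rodrigues(np.array(m["rvec"],float))[0];t=np.array(m["tvec"],float).ravel()
    q=np.array([(px[0]-K[0,2])/K[0,0],(px[1]-K[1,2])/K[1,1]]);u=q.copy()
    for _ in range(20): u=q/(1+m["k1"]*(u@u))
    return -R.T@t, R.T@np.array([u[0],u[1],1])
def onz(m,px,z):
    c,v=ray(m,px); return c+v*(z-c[2])/v[2]
def proj(m,P):
    K=np.array(m["camera_matrix"])
    return cv2.projectPoints(np.atleast_2d(np.array(P,float)),np.array(m["rvec"],float),np.array(m["tvec"],float),K,np.array([m["k1"],0,0,0,0.]))[0][:,0]
def save(n,im): cv2.imwrite("pics/"+n+".png",im[:,:,::-1])
E
python3 - <<'E'
from h import *
ims=[]
for c in("scene","top"):
    im=optics.get_image(c);ims.append(im);m=optics.camera_model(c)
    print(c,"cam",ray(m,(320,200))[0].round(3))
    for t in("hub","crank","index","wide_tab","narrow_tab","station","jar_wide_mid","jar_narrow_mid"):
        for r in models.look_for(c,t)[:3]:
            print(c,t,np.round(r["at"],1),round(r["confidence"],2),onz(m,r["at"],0.204).round(3))
save("a",cv2.resize(ims[0],(640,400)));save("b",ims[1])
print(ctrl.get_obs())
E
```

```text
scene cam [ 1.432 -0.116  1.161]
scene crank [340.8 167. ] 0.47 [0.524 0.051 0.204]
scene index [315.2 171.5] 0.75 [ 0.534 -0.031  0.204]
scene wide_tab [354.9 173.6] 0.54 [0.557 0.09  0.204]
scene station [330.9 187.9] 0.7 [0.606 0.009 0.204]
scene jar_wide_mid [438.8 173.9] 0.66 [0.588 0.35  0.204]
top cam [0.499 0.027 1.41 ]
top hub [328.3 211.7] 0.9 [0.549 0.02  0.204]
top crank [400.1 261.4] 0.66 [ 0.419 -0.171  0.204]
top crank [324.3 208.1] 0.37 [0.559 0.031 0.204]
top index [340.8 217.7] 0.97 [ 0.534 -0.013  0.204]
top index [372.2 160.4] 0.38 [ 0.688 -0.096  0.204]
top wide_tab [400.7 195.5] 0.29 [ 0.595 -0.173  0.204]
top narrow_tab [327.5 214.6] 0.56 [0.542 0.022 0.204]
top station [328.4 215.1] 0.7 [0.54  0.02  0.204]
top jar_wide_mid [197.2 245.5] 0.77 [0.455 0.37  0.204]
{'time': 0.9, 'joints': array([ 1.17841938e+00,  3.50712797e-01,  1.65179166e+00,  1.07651249e-05,
        1.13911409e+00, -8.46029993e-02]), 'dq': array([-9.63324780e-04, -7.71484708e-04, -2.08439993e-03, -7.60399474e-05,
        3.58807532e-04,  1.78643752e-04]), 'tau': array([ 2.13949017e-03, -5.06004167e+01, -2.91649318e+01,  3.16983619e-05,
        5.60642038e-04, -1.57100862e-05]), 'ee_pos': array([0.16658543, 0.52415097, 0.24228572]), 'tcp_rot': array([ 1.53282544e-01,  9.88182403e-01, -1.14265143e-05, -7.80913498e-06]), 'wrist_force': array([ 0.03354925, -0.38816263, -0.73413323]), 'moment': array([-0.02236187, -0.00744154,  0.05175794]), 'opening': 0.08520340479195235}
```

View pics/b.png

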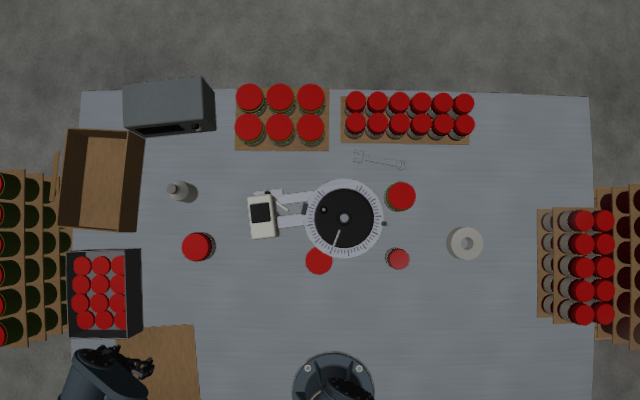

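View pics/a.png

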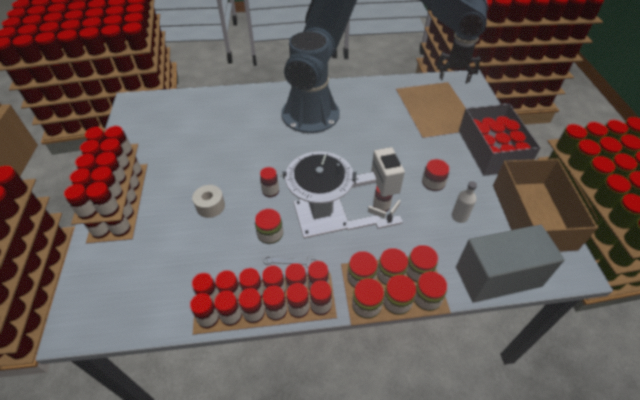

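Run:
```python
from h import *
a=optics.get_image("top");b=optics.get_image("scene")
A=cv2.resize(a[165:275,240:400],(800,550),interpolation=cv2.INTER_CUBIC)
B=cv2.resize(b[135:240,250:460],(800,400),interpolation=cv2.INTER_CUBIC)
save("c",A);save("d",B)
```

```text
(no output)
```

View pics/c.png

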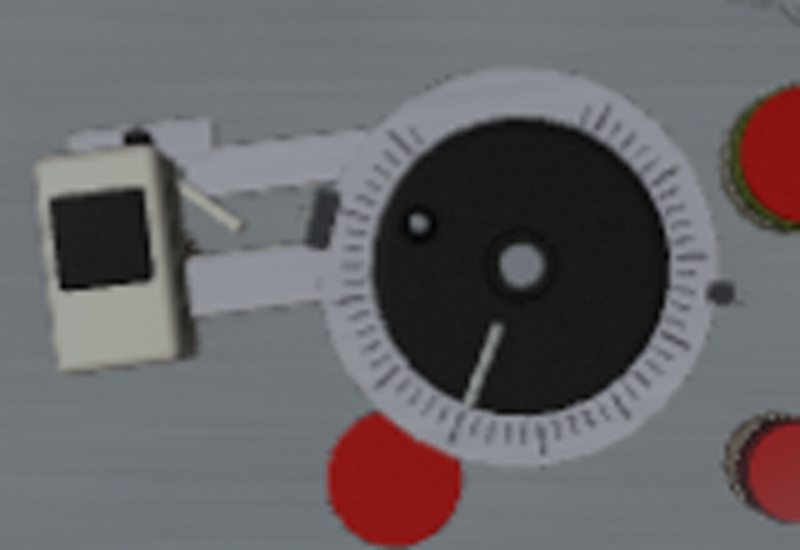

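View pics/d.png

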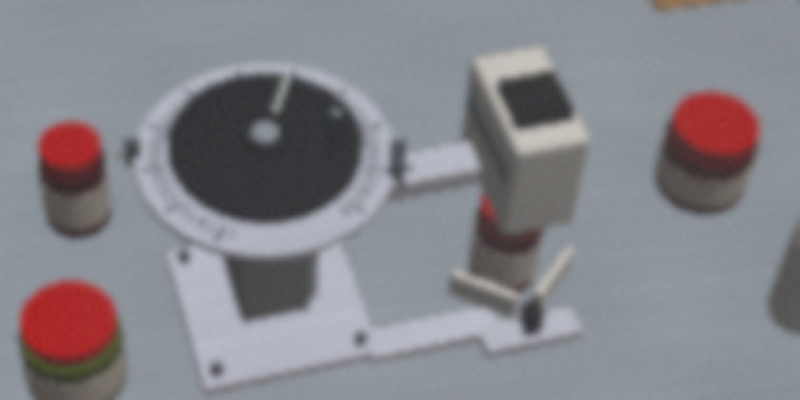

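Scene: narrow jar is under the head (as slim as jar_a; the wide jam jar stands free at the right). So the target is the narrow tab, top px ≈(384,223); index end ≈(334,246), crank ≈(324,209), hub ≈(345,218). The wheel must turn CCW by about 105°.

Run:
```python
from h import *
m=optics.camera_model("top")
g=lambda c,z:onz(m,(240+c[0]/5-.4,165+c[1]/5-.4),z)
hub=g((523,264),.215); 
W=[g(p,.204) for p in((523,118),(523,413),(375,264),(670,264))]
hubw=np.array([(W[2]+W[3])[0]/2,(W[2]+W[3])[1]/2,.204]);print("hub cap",hub.round(4),"disc",W and np.mean(W,0).round(4), [np.linalg.norm((w-np.mean(W,0))) .round(4) for w in W])
h=hub
an=lambda p:np.degrees(np.arctan2(p[1]-h[1],p[0]-h[0]))
for n,c,z in(("index",(469,404),.204),("crank",(420,223),.25),("ntab",(722,292),.2),("wtab",(323,217),.2),("head",(108,260),.265)):
    p=g(c,z);print(n,p.round(4),"r",np.linalg.norm((p-h)[:2]).round(4),"ang",an(p).round(1))
w=optics.camera_model("wrist");print("wristcam",ray(w,(320,200))[0],ray(w,(320,200))[1],np.array(w["camera_matrix"]).round(0).tolist())
o=ctrl.get_obs();from scipy.spatial.transform import Rotation as R
print(R.from_quat(o["tcp_rot"]).as_matrix().round(3))
```

```text
hub cap [ 0.5344 -0.0215  0.215 ] disc [ 0.5344 -0.0219  0.204 ] [np.float64(0.0781), np.float64(0.0785), np.float64(0.0785), np.float64(0.0782)]
index [0.4604 0.006  0.204 ] r 0.0789 ang 159.6
crank [0.5537 0.0327 0.25  ] r 0.0576 ang 70.4
ntab [ 0.5209 -0.1284  0.2   ] r 0.1077 ang -97.2
wtab [0.5588 0.0847 0.2   ] r 0.109 ang 77.1
head [0.5326 0.1901 0.265 ] r 0.2116 ang 90.5
wristcam [0.10185695 0.54339374 0.37432804] [ 0.25173637 -0.07604622 -0.96482625] [[306.0, 0.0, 319.0], [0.0, 306.0, 202.0], [0.0, 0.0, 1.0]]
[[-0.953  0.303 -0.   ]
 [ 0.303  0.953 -0.   ]
 [ 0.    -0.    -1.   ]]
```

Emit:
servo_tool --pt "0 0 -0.045 0 0 0 0" --pt "0 0 -0.045 0 0 0 0" --pt "-0.034 -0.022 0 0 0 0 0" --pt "-0.034 -0.022 0 0 0 0 0" --pt "-0.034 -0.022 0 0 0 0 0" --pt "-0.034 -0.022 0 0 0 0 0" --pt "-0.034 -0.022 0 0 0 0 0" --pt "-0.034 -0.022 0 0 0 0 0" --pt "-0.034 -0.022 0 0 0 0 0" --pt "-0.034 -0.022 0 0 0 0 0" --grip_force 40

```text
time: 2.0
ee_pos: [0.3771, 0.2677, 0.3367]
tcp_rot: [0.15, 0.989, 0.001, 0.001]
wrist_force: [-0.1, 1.2, -0.2]
opening: -0.0
```

Emit:
servo_tool --pt "-0.034 -0.0215 0 0 0 0 0" --pt "-0.034 -0.0215 0 0 0 0 0" --pt "-0.034 -0.0215 0 0 0 0 0" --pt "-0.034 -0.0215 0 0 0 0 0" --pt "-0.034 -0.0215 0 0 0 0 0" --pt "-0.034 -0.0215 0 0 0 0 0" --pt "-0.034 -0.0215 0 0 0 0 0" --pt "-0.034 -0.0215 0 0 0 0 0" --pt "0 0 0 0 0 0.1 0" --pt "0 0 0 0 0 0.1 0"

```text
time: 3.0
ee_pos: [0.5954, 0.0059, 0.3369]
tcp_rot: [0.252, 0.968, 0.001, 0.002]
wrist_force: [-0.5, -0.6, 0.3]
opening: 0.0001
```

```bash
cat >> h.py <<'E'
from scipy.spatial.transform import Rotation as Ro
H=np.array([.5344,-.0217])
def st():
    o=ctrl.get_obs();M=Ro.from_quat(o["tcp_rot"]).as_matrix()
    print("t",round(o["time"],2),"p",o["ee_pos"].round(4),"yaw",np.degrees(np.arctan2(M[1,0],M[0,0])).round(1),"q",o["joints"].round(2),"F",o["wrist_force"].round(1))
    return o,M
E
python3 - <<'E'
from h import *
o,M=st();im=optics.get_image("wrist");m=optics.camera_model("wrist")
for P in([*H,.215],[.5537,.0327,.25],[.5209,-.1284,.2]): print(proj(m,P).round(0))
save("e",im)
print(M.T@(np.array([.5866,.0208,.236])-o["ee_pos"]))
E
```

```text
t 3.0 p [0.5954 0.0059 0.3369] yaw 150.8 q [-0.07  0.36  1.41  0.    1.37 -1.13] F [-0.5 -0.6  0.3]
[[254. 151.]]
[[324. 142.]]
[[151. 195.]]
[0.01523618 0.00831043 0.10086104]
```

View pics/e.png

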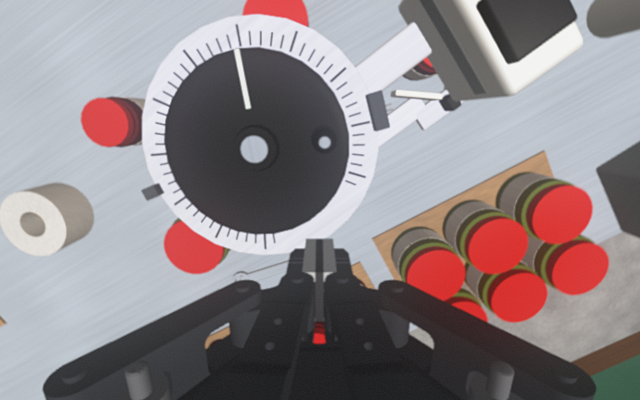

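Wrist view agrees with the prediction: hub (254,149), crank (324,142), narrow tab (151,192), wide tab (378,110). I'm descending beside the crank.

Emit:
servo_tool --pt "0.005 0.004 0.03 0 0 0 0" --pt "0.005 0.004 0.03 0 0 0 0" --pt "0 0 0.025 0 0 0 0" --pt "0 0 0.012 0 0 0 0" --pt "0 0 0.002 0 0 0 0"

```text
time: 3.55
ee_pos: [0.5914, 0.0186, 0.2361]
tcp_rot: [0.251, 0.968, 0.002, 0.004]
wrist_force: [-0.4, -0.1, 0.8]
opening: -0.0002
```

```bash
cat >> h.py <<'E'
def plan(n,step,dyaw,a0=None,off=.020):
    "arc rows: finger centre stays off behind crank centre; prints next n rows"
    o,M=st();p=o["ee_pos"].copy();y=np.arctan2(M[1,0],M[0,0])
    tgt=lambda a:H+.058*np.array([np.cos(a),np.sin(a)])+off*np.array([np.sin(a),-np.cos(a)])
    if a0 is None:
        from scipy.optimize import minimize_scalar
        a0=minimize_scalar(lambda a:np.linalg.norm(tgt(a)-p[:2]),bounds=(.5,3.4),method="bounded").x
        print("crank angle if touching",np.degrees(a0).round(1),"dist",np.linalg.norm(tgt(a0)-p[:2]).round(4))
    q=p[:2]
    for i in range(n):
        a=a0+step*(i+1);d=tgt(a)-q;c,s=np.cos(y),np.sin(y)
        print([round(c*d[0]+s*d[1],4),round(s*d[0]-c*d[1],4),round(float(p[2]-.236),4) if i==0 else 0,0,0,-round(dyaw,3),0],np.degrees(a).round(1))
        q=tgt(a);y+=dyaw
E
python3 - <<'E'
from h import *
plan(10,.09,.085,a0=np.radians(67))
E
```

```text
t 3.55 p [0.5914 0.0186 0.2361] yaw 150.9 q [-0.05  0.43  1.55  0.    1.15 -1.11] F [-0.4 -0.1  0.8]
[np.float64(0.0219), np.float64(-0.0022), 0.0001, 0, 0, -0.085, 0] 72.2
[np.float64(0.0054), np.float64(0.001), 0, 0, 0, -0.085, 0] 77.3
[np.float64(0.0054), np.float64(0.0009), 0, 0, 0, -0.085, 0] 82.5
[np.float64(0.0054), np.float64(0.0009), 0, 0, 0, -0.085, 0] 87.6
[np.float64(0.0054), np.float64(0.0009), 0, 0, 0, -0.085, 0] 92.8
[np.float64(0.0055), np.float64(0.0009), 0, 0, 0, -0.085, 0] 97.9
[np.float64(0.0055), np.float64(0.0008), 0, 0, 0, -0.085, 0] 103.1
[np.float64(0.0055), np.float64(0.0008), 0, 0, 0, -0.085, 0] 108.3
[np.float64(0.0055), np.float64(0.0008), 0, 0, 0, -0.085, 0] 113.4
[np.float64(0.0055), np.float64(0.0007), 0, 0, 0, -0.085, 0] 118.6
```

Emit:
servo_tool --pt "0.006 0 0 0 0 0 0" --pt "0.006 -0.001 0 0 0 0 0" --pt "0.004 -0.001 0 0 0 0 0" --pt "0.003 0 0 0 0 0 0" --pt "0.003 0 0 0 0 -0.04 0" --pt "0.003 0.0005 0 0 0 -0.04 0" --pt "0.003 0.0005 0 0 0 -0.04 0" --pt "0.003 0.0005 0 0 0 -0.04 0"

```text
time: 4.35
ee_pos: [0.565, 0.0328, 0.2415]
tcp_rot: [0.17, 0.985, 0.002, 0.011]
wrist_force: [3.6, -1.8, -3.0]
opening: -0.0
```

Run:
```python
from h import *
plan(10,.09,.085)
```

```text
t 4.35 p [0.565  0.0328 0.2415] yaw 160.4 q [-0.02  0.37  1.63  0.    1.12 -1.25] F [ 3.6 -1.8 -3. ]
crank angle if touching 79.8 dist 0.0012
[np.float64(0.0057), np.float64(-0.0005), 0.0055, 0, 0, -0.085, 0] 84.9
[np.float64(0.0055), np.float64(0.0007), 0, 0, 0, -0.085, 0] 90.1
[np.float64(0.0055), np.float64(0.0006), 0, 0, 0, -0.085, 0] 95.2
[np.float64(0.0055), np.float64(0.0006), 0, 0, 0, -0.085, 0] 100.4
[np.float64(0.0055), np.float64(0.0006), 0, 0, 0, -0.085, 0] 105.5
[np.float64(0.0055), np.float64(0.0005), 0, 0, 0, -0.085, 0] 110.7
[np.float64(0.0055), np.float64(0.0005), 0, 0, 0, -0.085, 0] 115.8
[np.float64(0.0055), np.float64(0.0005), 0, 0, 0, -0.085, 0] 121.0
[np.float64(0.0055), np.float64(0.0005), 0, 0, 0, -0.085, 0] 126.2
[np.float64(0.0055), np.float64(0.0004), 0, 0, 0, -0.085, 0] 131.3
```

Emit:
servo_tool --pt "0.0045 0 0.003 0 0 -0.07 0" --pt "0.0045 0.0005 0.002 0 0 -0.07 0" --pt "0.0045 0.0005 0.001 0 0 -0.07 0" --pt "0.0045 0.0005 0.001 0 0 -0.07 0" --pt "0.0045 0.0005 0.001 0 0 -0.07 0" --pt "0.0045 0.0005 0.001 0 0 -0.07 0"

```text
time: 4.95
ee_pos: [0.545, 0.0398, 0.2393]
tcp_rot: [-0.048, 0.999, -0.002, 0.023]
wrist_force: [4.6, 1.9, 1.7]
opening: -0.0001
```

Run:
```python
from h import *
plan(5,.09,.085)
M=Ro.from_quat(ctrl.get_obs()["tcp_rot"]).as_matrix();print(M[:,2].round(4), M.T@[0,0,-1])
```

```text
t 4.95 p [0.545  0.0398 0.2393] yaw -174.5 q [-0.01  0.33  1.7  -0.    1.07 -1.68] F [4.6 1.9 1.7]
crank angle if touching 99.3 dist 0.0011
[np.float64(0.0057), np.float64(0.0002), 0.0033, 0, 0, -0.085, 0] 104.4
[np.float64(0.0054), np.float64(0.0012), 0, 0, 0, -0.085, 0] 109.6
[np.float64(0.0054), np.float64(0.0012), 0, 0, 0, -0.085, 0] 114.7
[np.float64(0.0054), np.float64(0.0011), 0, 0, 0, -0.085, 0] 119.9
[np.float64(0.0054), np.float64(0.0011), 0, 0, 0, -0.085, 0] 125.0
[ 0.047  -0.0011 -0.9989] [0.04667205 0.0055661  0.99889476]
```

Emit:
servo_tool --pt "0.005 0 0.0025 0 0.012 -0.045 0" --pt "0.005 0.001 0.0015 0 0.012 -0.045 0" --pt "0.005 0.001 0.001 0 0.012 -0.045 0" --pt "0.005 0.001 0.001 0 0.012 -0.045 0" --pt "0.005 0.001 0.001 0 0.01 -0.045 0" --pt "0.005 0.001 0.001 0 0.01 -0.045 0" --pt "0.005 0.001 0.001 0 0.01 -0.045 0"

```text
time: 5.65
ee_pos: [0.5159, 0.0384, 0.2376]
tcp_rot: [-0.211, 0.977, -0.009, -0.003]
wrist_force: [5.4, 1.7, -0.8]
opening: -0.0
```

Run:
```python
from h import *
plan(5,.09,.07)
M=Ro.from_quat(ctrl.get_obs()["tcp_rot"]).as_matrix();print(M.T@[0,0,-1])
```

```text
t 5.65 p [0.5159 0.0384 0.2376] yaw -155.6 q [-0.01  0.3   1.74 -0.02  1.11 -1.99] F [ 5.4  1.7 -0.8]
crank angle if touching 126.1 dist 0.0015
[np.float64(0.0057), np.float64(-0.001), 0.0016, 0, 0, -0.07, 0] 131.3
[np.float64(0.0055), np.float64(0.0003), 0, 0, 0, -0.07, 0] 136.4
[np.float64(0.0055), np.float64(0.0002), 0, 0, 0, -0.07, 0] 141.6
[np.float64(0.0055), np.float64(0.0001), 0, 0, 0, -0.07, 0] 146.7
[np.float64(0.0055), np.float64(0.0), 0, 0, 0, -0.07, 0] 151.9
[-0.00997261  0.01726221  0.99980126]
```

Emit:
servo_tool --pt "0.005 -0.001 0.0015 -0.004 0 -0.07 0" --pt "0.005 0 0.001 -0.004 0 -0.07 0" --pt "0.005 0 0.001 -0.004 0.002 -0.07 0" --pt "0.005 0 0.001 -0.004 0.003 -0.07 0" --pt "0.005 0 0.001 0 0.003 -0.07 0" --pt "0.005 0 0.001 0 0.003 -0.07 0"

```text
time: 6.25
ee_pos: [0.4959, 0.0229, 0.2373]
tcp_rot: [-0.418, 0.908, -0.004, -0.001]
wrist_force: [3.0, 3.4, 1.6]
opening: -0.0002
```

Run:
```python
from h import *
plan(4,.09,.05)
M=Ro.from_quat(ctrl.get_obs()["tcp_rot"]).as_matrix();print(M.T@[0,0,-1])
im=optics.get_image("wrist");m=optics.camera_model("wrist");save("f",im)
print(proj(m,[[*H,.215],[*H,.204],[.5209,-.1284,.2]]).round(0).tolist())
```

```text
t 6.25 p [0.4959 0.0229 0.2373] yaw -130.6 q [-0.04  0.26  1.79 -0.01  1.09 -2.47] F [3.  3.4 1.6]
crank angle if touching 149.8 dist 0.0025
[np.float64(0.0051), np.float64(0.003), 0.0013, 0, 0, -0.05, 0] 155.0
[np.float64(0.0055), np.float64(0.0004), 0, 0, 0, -0.05, 0] 160.1
[np.float64(0.0055), np.float64(0.0001), 0, 0, 0, -0.05, 0] 165.3
[np.float64(0.0055), np.float64(-0.0001), 0, 0, 0, -0.05, 0] 170.5
[-0.00575288  0.00618795  0.99996431]
[[214.0, 233.0], [220.0, 226.0], [97.0, 60.0]]
```

View pics/f.png

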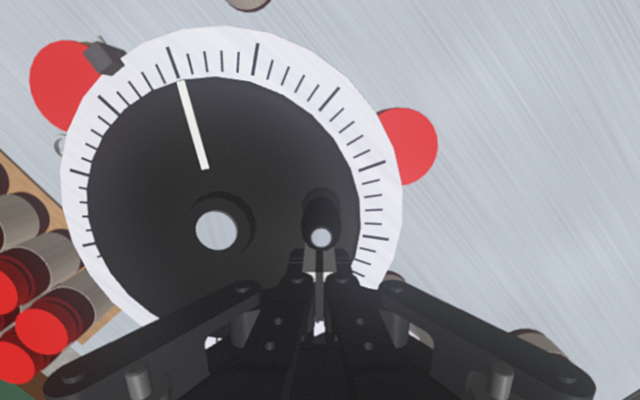

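Hub (215,230), crank (320,237), index line from (206,169) to (180,80), narrow tab about (104,56). Next: measure the angle left between index and tab.

Run:
```python
from h import *
im=cv2.imread("pics/f.png");m=optics.camera_model("wrist")
h=onz(m,(216,230),.215);print("hub",h)
an=lambda p:np.degrees(np.arctan2(p[1]-h[1],p[0]-h[0]))%360
for n,px,z in(("i_out",(181,81),.204),("i_in",(206,168),.204),("tab top",(104,56),.2),("crank",(321,238),.25)):
    p=onz(m,px,z);print(n,p.round(4),np.linalg.norm((p-h)[:2]).round(4),an(p).round(1))
c=cv2.resize(im[25:95,65:145],(640,560),interpolation=cv2.INTER_CUBIC);cv2.imwrite("pics/g.png",c)
```

```text
hub [ 0.53224813 -0.02200486  0.215     ]
i_out [ 0.4939 -0.0904  0.204 ] 0.0785 240.7
i_in [ 0.5163 -0.0505  0.204 ] 0.0326 240.8
tab top [ 0.5166 -0.1273  0.2   ] 0.1064 261.6
crank [0.4828 0.0073 0.25  ] 0.0575 149.3
```

View pics/g.png

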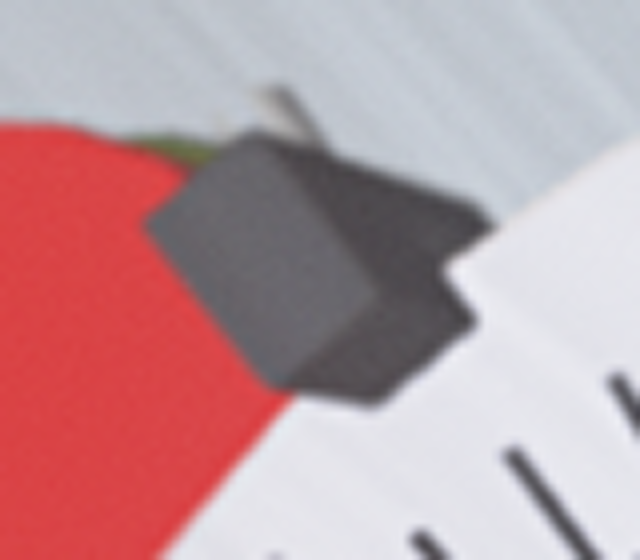

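Run:
```python
from h import *
m=optics.camera_model("wrist");h=onz(m,(216,230),.215)
for c,z in(((147,222),.2),((258,135),.2),((378,295),.2),((270,388),.2),((324,341),.2),((202,178),.2),((425,362),.188)):
    p=onz(m,(65+c[0]/8-.45,25+c[1]/8-.45),z);d=(p-h)[:2];print(np.linalg.norm(d).round(4),np.degrees(np.arctan2(d[1],d[0])).round(2)%360)
plan(1,.1,.05)
```

```text
0.1143 265.72
0.1138 260.82
0.1021 260.57
0.1021 266.15999999999997
0.102 263.33
0.114 263.26
0.1028 263.64
t 6.3 p [0.4955 0.0225 0.2373] yaw -130.3 q [-0.04  0.26  1.79 -0.01  1.09 -2.48] F [2.2 2.1 2.2]
crank angle if touching 150.4 dist 0.0025
[np.float64(0.0057), np.float64(0.0031), 0.0013, 0, 0, -0.05, 0] 156.1
```

Emit:
servo_tool --pt "0.005 0.002 0.0015 0 0 -0.05 0" --pt "0.005 0.001 0.001 0 0.002 -0.05 0" --pt "0.004 0 0.001 0 0.002 -0.04 0" --pt "0.003 0 0.001 0 0.002 -0.02 0"

```text
time: 6.7
ee_pos: [0.4859, 0.0121, 0.2368]
tcp_rot: [-0.492, 0.871, -0.007, 0.001]
wrist_force: [2.3, 3.8, 4.2]
opening: 0.0001
```

```bash
cat >> h.py <<'E'
def idx(name):
    "index angle via wrist image: white pixels on the wheel, fitted line"
    im=optics.get_image("wrist");m=optics.camera_model("wrist");save(name,im)
    K=[proj(m,[H[0]+r*np.cos(a),H[1]+r*np.sin(a),.204])[0] for r in np.arange(.040,.074,.001) for a in [0]]
    best=[]
    for a in np.radians(np.arange(200,300,.25)):
        P=proj(m,[[H[0]+r*np.cos(a),H[1]+r*np.sin(a),.204] for r in np.arange(.045,.072,.001)]).round().astype(int)
        ok=(P[:,0]>=0)&(P[:,0]<640)&(P[:,1]>=0)&(P[:,1]<400)
        best.append(im[P[ok,1],P[ok,0]].mean() if ok.sum()>15 else 0)
    A=np.arange(200,300,.25);b=np.array(best);w=np.clip(b-.5*b.max(),0,None)*(abs(A-A[b.argmax()])<4)
    print("index ang",(A*w).sum()/w.sum(),"peak",b.max().round(0),"med",np.median(b).round(0))
E
python3 - <<'E'
from h import *
plan(3,.05,.02);idx("i")
m=optics.camera_model("wrist");print(proj(m,[[*H,.215],[*(H+.1*np.array([np.cos(np.radians(263.3)),np.sin(np.radians(263.3))])),.2]]))
E
```

```text
t 6.7 p [0.4859 0.0121 0.2368] yaw -121.1 q [-0.07  0.24  1.82 -0.01  1.07 -2.66] F [2.3 3.8 4.2]
crank angle if touching 164.1 dist 0.0022
[np.float64(0.0029), np.float64(0.0023), 0.0008, 0, 0, -0.02, 0] 167.0
[np.float64(0.0031), np.float64(0.0), 0, 0, 0, -0.02, 0] 169.9
[np.float64(0.0031), np.float64(-0.0001), 0, 0, 0, -0.02, 0] 172.7
index ang 254.15188527719633 peak 237.0 med 59.0
[[213.09574717 241.5634238 ]
 [129.76451523  67.64337005]]
```

View pics/i.png

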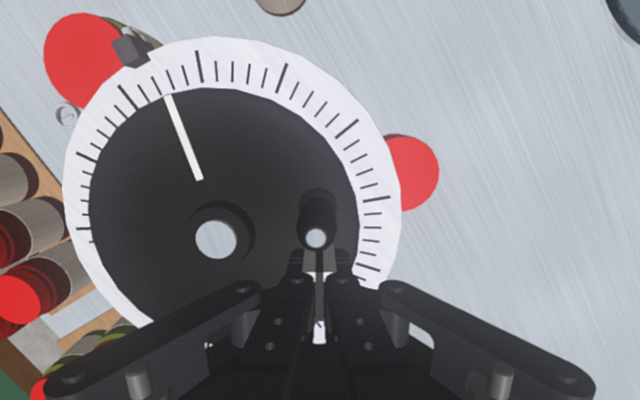

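Hub (216,239), index end (168,96), tab (130,50); about 9° remain.

Emit:
servo_tool --pt "0.004 0.002 0.001 0 0.002 0 0" --pt "0.003 0.001 0.001 0 0.002 0 0" --pt "0.002 0 0.001 0 0 0 0"

```text
time: 7.05
ee_pos: [0.4803, 0.006, 0.2355]
tcp_rot: [-0.49, 0.872, -0.01, 0.002]
wrist_force: [2.1, 3.4, 4.2]
opening: -0.0003
```

```bash
cat >> h.py <<'E'
def rel(name,cap=None):
    "refine hub from bright cap, index and tab angles about it"
    global H
    im=cv2.imread("pics/%s.png"%name) ;m=optics.camera_model("wrist")
    c=proj(m,[*H,.215])[0];x,y=c.round().astype(int);g=im[y-30:y+30,x-30:x+30].min(2)
    n,l,s,ce=cv2.connectedComponentsWithStats((g>120).astype(np.uint8));k=1+np.argmax(s[1:,4])
    cap=ce[k]+[x-30,y-30];H=onz(m,cap,.215)[:2];print("cap",cap.round(1),"area",s[k,4],"hub",H.round(4))
E
python3 - <<'E'
from h import *
plan(1,.05,0);idx("j");rel("j");idx("j")
m=optics.camera_model("wrist")
im=cv2.imread("pics/j.png");t=proj(m,[[*(H+.11*np.array([np.cos(np.radians(263.3)),np.sin(np.radians(263.3))])),.2]])[0];print(t)
x,y=t.astype(int);x0,y0=max(x-40,0),max(y-35,0);print(x0,y0)
cv2.imwrite("pics/k.png",cv2.resize(im[y0:y0+100,x0:x0+100],(600,600),interpolation=cv2.INTER_CUBIC))
E
```

```text
t 7.05 p [0.4803 0.006  0.2355] yaw -121.3 q [-0.08  0.23  1.84 -0.02  1.06 -2.66] F [2.1 3.4 4.2]
crank angle if touching 171.9 dist 0.0006
[np.float64(0.0031), np.float64(0.0003), -0.0005, 0, 0, 0, 0] 174.7
index ang 262.5785709310771 peak 237.0 med 60.0
cap [213.5 254. ] area 1169 hub [ 0.5325 -0.0221]
index ang 264.82867526146157 peak 237.0 med 61.0
[117.29525519  66.19708204]
77 31
```

View pics/k.png

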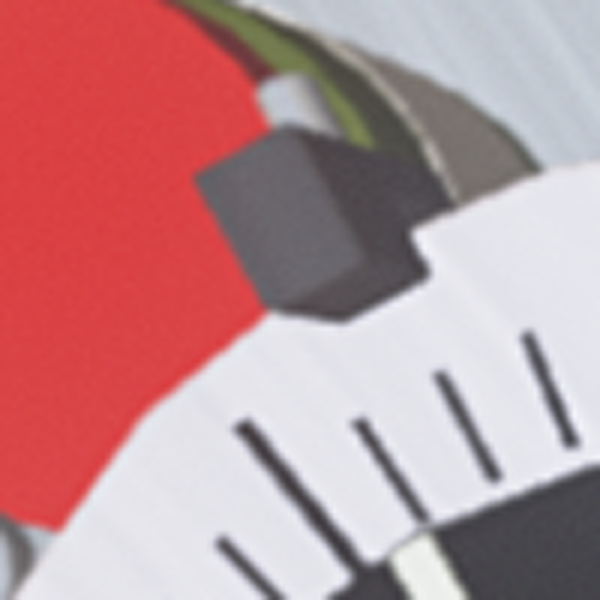

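Run:
```python
from h import *
m=optics.camera_model("wrist");H=onz(m,(213.5,254),.215)[:2]
for n,c,z in(("tab top TL",(195,178),.2),("TR",(288,127),.2),("BR",(365,262),.2),("BL",(268,308),.2),("bot in L",(345,322),.188),("bot in R",(428,272),.188),("idx end",(413,540),.204),("idx edgeL",(392,555),.204),("idx edgeR",(435,532),.204)):
    p=onz(m,(77+c[0]/6-.4,31+c[1]/6-.4),z);d=p[:2]-H;print(n,np.linalg.norm(d).round(4),np.degrees(np.arctan2(d[1],d[0])).round(2)%360)
import h;h.H=H;idx("l")
```

```text
tab top TL 0.1139 265.5
TR 0.1137 260.58
BR 0.1016 260.15
BL 0.1021 265.78
bot in L 0.1023 265.96
bot in R 0.1026 260.57
idx end 0.0787 264.19
idx edgeL 0.0784 265.97
idx edgeR 0.0784 262.61
index ang 264.9580711543789 peak 237.0 med 61.0
```

The index is about 1.5° past the tab centre (≈2 mm, in tolerance). I'll back off now and re-measure from a clear position.

Emit:
servo_tool --pt "-0.008 0 0 0 0 0 0" --pt "-0.012 0 0 0 0 0 0" --pt "0 0 -0.03 0 0 0 0" --pt "0 0 -0.04 0 0 0 0" --pt "0 0 -0.04 0 0 0 0" --pt "0 0 0 0 0 0 0" --pt "0 0 0 0 0 0 0"

```text
time: 7.9
ee_pos: [0.4891, 0.0286, 0.3454]
tcp_rot: [-0.49, 0.872, -0.008, -0.004]
wrist_force: [0.2, -0.6, -0.5]
opening: 0.0003
```

Run:
```python
from h import *
st();m=optics.camera_model("wrist");idx("n");rel("n");idx("n2")
im=cv2.imread("pics/n.png")
print(proj(m,[[*H,.215],[.5209,-.1284,.2]]))
cv2.imwrite("pics/n3.png",cv2.resize(im[40:270,60:330],(800,681),interpolation=cv2.INTER_CUBIC)[:600])
```

```text
t 7.9 p [0.4891 0.0286 0.3454] yaw -121.3 q [-0.03  0.15  1.66 -0.02  1.34 -2.62] F [ 0.2 -0.6 -0.5]
index ang 263.0458831053293 peak 241.0 med 71.0
cap [248.6 176.8] area 509 hub [ 0.533  -0.0216]
index ang 263.58492018153544 peak 241.0 med 71.0
[[247.04631602 177.70100706]
 [193.20196952  60.74466547]]
```

View pics/n3.png

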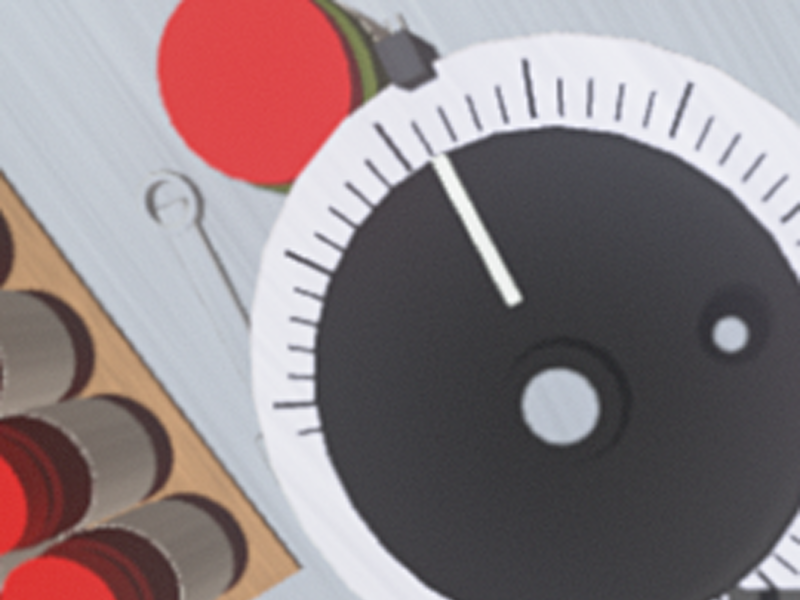

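Run:
```python
from h import *
m=optics.camera_model("wrist");H=onz(m,(248.6,176.8),.215)[:2];P={}
for n,c,z in(("tab top",(403,55),.2),("tab bot in",(422,76),.188),("out",(439,157),.204),("in",(514,302),.204),("crank",(730,334),.25)):
    P[n]=p=onz(m,(60+c[0]/2.963-.35,40+c[1]/2.963-.35),z);d=p[:2]-H;print(n,np.linalg.norm(d).round(4),np.degrees(np.arctan2(d[1],d[0])).round(2)%360)
d=P["out"]-P["in"];print("line dir",np.degrees(np.arctan2(d[1],d[0]))%360)
```

```text
tab top 0.1081 262.11
tab bot in 0.1045 262.6
out 0.0785 263.97
in 0.033 264.88
crank 0.0576 173.87
line dir 263.32054853439917
```

```bash
python3 -c "
from h import *
st();print(ticket.job_done())"
```

```text
t 8.0 p [0.4891 0.0284 0.345 ] yaw -121.3 q [-0.03  0.15  1.66 -0.02  1.34 -2.62] F [-0.2 -0.3  1.1]
the job is handed in; nothing more can be done
None
```

I set the handwheel to the narrow tab, because the narrow jar is the one under the print head, and handed the job in at 8.0 s. I pushed the crank grip about 103° counter-clockwise with the closed fingers. The wrist force was about 6 N or less at the end of each move, the only times I read it.

**Last check:** with the hand backed off and raised clear, the wrist camera put the index line at about 263.9°. The narrow tab's centre read 262.1–263.3° over all my wrist-camera readings. That is 1–2° past centre, about 1–2.5 mm at the rim, against the 4 mm limit.

**Where the checks disagreed:** single index readings ranged from 263.0° to 265.0°, depending on which estimate of the wheel's centre I used. At the worst pairing of readings the error would be close to the limit, but I judged it within tolerance and did not correct it.

**What I did not check:** I did not measure the positions of the jars, tabs or other things again afterwards. The fingers stayed above the tabs the whole time. I did not measure the wheel's speed. It should be at rest, since nothing touches it and friction holds it.

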